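# Clear a jammed carton from the returns chute

## Robot

A 6-joint arm with a two-finger parallel gripper is mounted at the origin on the work surface. World frame = base frame: x ahead of the robot, y to its left, z up, the work surface at z = 0. Lengths are in m, angles in rad, forces in N, time in s.
With the tool pointing down it reaches from about 0.325 to 0.775 m from the base axis. Payload 9.3 kg.
Tool frame: the origin (TCP) lies midway between the tips of the shut fingers; the grasp point (between the pads) lies 19 mm behind it; z points along the fingers, y is the direction in which the jaws open and shut (so a half turn about z gives the same grasp; the last joint's range is limited). The gripper opens to 85 mm and grips with 20 to 120 N. Pads are 22 mm wide; open, the fingers measure 114 mm over their backs; the gripper's body (76 mm by 85 mm) begins 54 mm behind the grasp point. The pads swing forward as they close: fully open they stand 13 mm farther back than shut.
Start: joints at [1.053, 0.259, 0.021, 1.334, 0, 1.418], TCP at [0.196, 0.514, 0.231] pointing down, gripper open.
Joint ranges: [-3.04, 3.04], [-0.91, 1.82], [-1.04, 1.36], [-1.92, 1.95], [-1.52, 1.45], [-3.14, 3.14]. Speed limits (rad/s): [2.22, 2.22, 2.79, 3.14, 3.14, 3.14].

## Interface

Orientations are given as a rotation vector (axis times angle).
In Python, from rig import status, get_image, calibration, finish_job gives the robot as it stands.
- The arm moves only by the tool carry_out, never from a script. Its argument "deltas" is a list of rows, each an object of numbers: "tx", "ty", "tz": the shift along the tool's x, y, z normalised to -1 to 1, where 1 is 25 cm; "wx", "wy", "wz": the turn, a rotation vector about the tool's x, y, z normalised to -1 to 1, where 1 is 0.08 rad. A call has 1 to 12 rows; each row shifts and turns the commanded pose from where the row before left it, along the tool's axes as they then stand; what a row does not reach is not made up. A row lasts 1/10 s, in which the tool goes at most 50 mm and 8.59 degrees, less where a joint would pass 70% of its speed; a pose out of reach is approached as far as the arm can. A call with a number of a shift or a turn outside -1 to 1 is refused whole. A call with a gripper value outside its range is refused whole. "claw" is the closure, from -1 (fully open) to 1 (shut), set as the call begins (left out, the last holds). The fingers move at their own pace and stop on an object; "squeeze" is the grip in N (left out, the last holds). Time passes only in rows, so rows that do not move let the fingers close. It gives the time, the measured TCP pose, the force and the opening at its end, in the units of the state.
- status.sense(): the state, without advancing time (a new reading comes with each control period).
- get_image(name): name is "scene" or "top" or "wrist"; returns the picture (480x640x3 uint8, red, green, blue); there is no depth.
- calibration(name): a dict with "K" (3x3 intrinsics, pixels), "T" (4x4, takes a point from camera to world coordinates); the wrist camera has in their place "T_tool_cam" (4x4, takes a point from camera to tool coordinates, whose origin is the TCP and whose axes are the flange's). Camera axes: x right, y up, looking along -z (the intrinsics and any distortion apply to the point x, -y, -z); pixel columns grow to the right and rows downward; lengths in m; the calibration is good to about 2 mm. A picture is of the moment at which its call begins: read the wrist's pose just before it. calibration takes no time and is no camera call.
- finish_job(): hands the job in, once; it reports no verdict.
The state is a dict: "time": time; "joint_pos": joint angles; "joint_velocities": joint speeds; "joint_efforts": joint torques, N m; "tool_pos": TCP position; "orientation": TCP orientation; "wrist_force": force on the tool from outside, world axes, zero at the start; "ft_torque": the same for the moment, N m; "grip_width": finger opening in m.
Only numpy, scipy, OpenCV 4.12 (cv2) and the standard library are available. Lean on these libraries where they do the work, as an engineer would, in place of code of your own. Each camera call takes 0.05 s, during which the arm holds its last target.

## Task

A medicine carton has swung crosswise and lodged in the funnel of the sloping returns chute, under the clear covers. Push it gently back up the chute until it is clear of the covers, without gripping or squeezing it while it is under them, then lift it out and post it through the narrow slot of the take-back bin so that it lies inside. Leave everything else on the desk where it is.

Things in the scene. Friction and masses are not known exactly. Their poses are not given: they have to be found in the camera images.
- chute: Fixed chute with a rubber floor 370 mm long, rising at 27 degrees (0.47 rad). Origin: on the floor's centre line at the open low end, 35 mm above the table. Axes tilted with it: x up the slope along the floor, y across, z square to the floor (27 degrees off vertical). Walls 30 mm high, 5 mm thick. A carton stays where it is left on the slope, friction 0.7 to 1.
- chute_funnel (a point): Point on the chute's floor centre line, 90 mm up from the low end (chute x = 90 mm), where the funnel begins; axes as the chute. Inside width is 70 mm below it (throat, chute x 0 to 90), then widens at 45 degrees to 170 mm at chute x = 140 mm, and stays 170 mm up to the end wall at chute x = 365 mm.
- chute_cover_end (a point): Point on the chute's floor centre line at chute x = 200 mm, where the covers end; axes as the chute. Two fixed clear covers run from chute x = 100 to 200 mm, 60 to 64 mm above the floor, over the left and right sides (35 to 97 mm off the centre line); the 70 mm slot between them is open, so shut fingers reach down through it. Above x = 200 mm the chute is open on top.
- carton_mid (a point): Centre of the jammed carton: plain white, grey band, 120 mm long (its y), 40 mm wide (its x), 50 mm high (its z), 0.1 to 0.2 kg. At the start it lies flat on the chute floor across the funnel, near chute x = 158 mm, up to 0.22 rad askew (its x roughly up the slope), its ends under the covers.
- bin_mouth (a point): Centre of the top of the take-back bin's slot, 185 mm above the table; x along the slot, z up. Fixed grey box 220 (x) by 150 (y) by 170 mm high; its lid has a straight slot 152 (x) by 68 mm (y) with a black collar, 6 mm thick, up to 185 mm. Inside 210 by 140 mm, floor 5 mm above the table.
- pill_bottle: Bystander: white bottle, 56 mm across, 110 mm tall; origin under its centre.
- amber_jar: Bystander: amber jar, 54 mm across, 80 mm tall; origin under its centre.
- mug: Bystander: white mug, 80 mm across, 95 mm tall; origin under its centre.
- carton_flat: Bystander: small white carton lying on the desk, 50 by 90 mm, 30 mm high; origin under its centre.
- carton_wide: Bystander: white carton lying on the desk, 70 by 120 mm, 35 mm high; origin under its centre.
- tape_roll: Bystander: roll of label tape lying flat, 100 mm across, 50 mm high; origin under its centre.
- stapler: Bystander: stapler, 130 by 34 mm, about 50 mm high; origin under its centre.
Things that resemble listed ones, but are neither listed nor needed, are in the scene too. Leave any yellow look-alike of the part that bears carton_mid alone.

How it is judged:
By the outcome, as a careful person would: the job done as asked, in the order asked, and still so for the second after the job is handed in, with the robot touching nothing.
It also fails if it takes over 64 s, if anything falls off the work surface, if the arm or the gripper's body presses on something with over 40 N, if the wrist force passes 120 N, or if a joint passes its speed limit or range.

## Working session

There is one attempt and no reset: what is moved stays moved. The work goes in short steps, Python scripts to look and compute and a tool call to move; the robot and the scene stay as the last step left them, time stands still between calls to the robot, and variables do not carry over. Pictures are saved under pics/ and viewed, and the job is handed in when it is done.

Besides the shell and the picture viewer there is one more tool, called after ">>>" in YAML: its name, and indented under it one key for each argument. carry_out: Moves the arm, as the interface text tells. Its arguments: {"type":"object","properties":{"deltas":{"type":"array","items":{"type":"object","properties":{"tx":{"type":"number","minimum":-1,"maximum":1},"ty":{"type":"number","minimum":-1,"maximum":1},"tz":{"type":"number","minimum":-1,"maximum":1},"wx":{"type":"number","minimum":-1,"maximum":1},"wy":{"type":"number","minimum":-1,"maximum":1},"wz":{"type":"number","minimum":-1,"maximum":1}}}},"claw":{"type":"number"},"squeeze":{"type":"number"}},"required":["deltas"]}

```bash
ls; mkdir -p pics
python3 - <<'E'
from rig import status,get_image,calibration
import cv2,numpy as np
np.set_printoptions(precision=4,suppress=True)
s=status.sense();print(s)
for n in("scene","top","wrist"):
    im=get_image(n);cv2.imwrite(f"pics/{n}0.png",im[:,:,::-1]);c=calibration(n)
    for k in c:print(n,k,c[k])
E
```

```text
pics
{'time': 0.0, 'joint_pos': array([1.0534, 0.2592, 0.0207, 1.3337, 0.    , 1.4182]), 'joint_velocities': array([-0.0013, -0.001 , -0.0015, -0.0008,  0.0007,  0.0014]), 'joint_efforts': array([ -0.0003, -55.5642,  34.453 ,   0.0136,  -0.0001,   0.    ]), 'tool_pos': array([0.1961, 0.5135, 0.2307]), 'orientation': array([-0.5698, -3.089 ,  0.002 ]), 'wrist_force': array([-0.2518, -0.5976,  0.1043]), 'ft_torque': array([-0.0216, -0.0143, -0.0064]), 'grip_width': 0.08565860417266333}
scene K [[488.5751   0.     328.674 ]
 [  0.     488.5751 240.0421]
 [  0.       0.       1.    ]]
scene T [[ 0.2624 -0.7815  0.566   1.2208]
 [ 0.9648  0.2017 -0.1686 -0.2205]
 [ 0.0176  0.5903  0.807   1.1217]
 [ 0.      0.      0.      1.    ]]
top K [[610.5655   0.     312.5236]
 [  0.     610.5655 235.028 ]
 [  0.       0.       1.    ]]
top T [[-0.0003  0.9971 -0.0761  0.4106]
 [-1.      0.0002  0.0069 -0.0129]
 [ 0.0069  0.0761  0.9971  1.698 ]
 [ 0.      0.      0.      1.    ]]
wrist K [[391.5097   0.     322.2139]
 [  0.     391.5097 239.8126]
 [  0.       0.       1.    ]]
wrist T_tool_cam [[ 0.0002  0.955   0.2967  0.077 ]
 [ 1.     -0.0004  0.0007 -0.0012]
 [ 0.0008  0.2967 -0.955  -0.1426]
 [ 0.      0.      0.      1.    ]]
```

View pics/scene0.png

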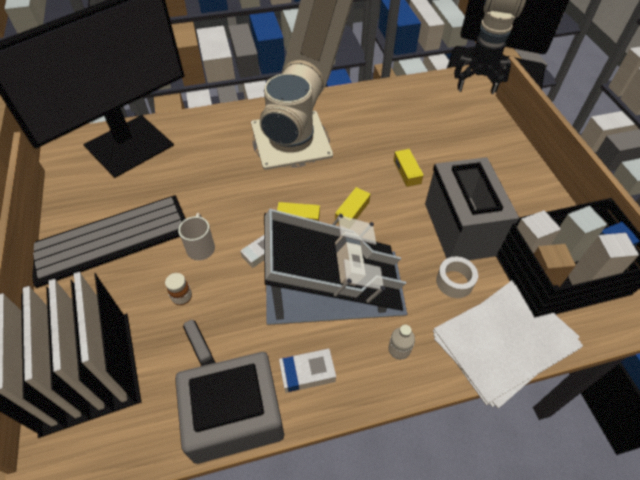

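View pics/top0.png

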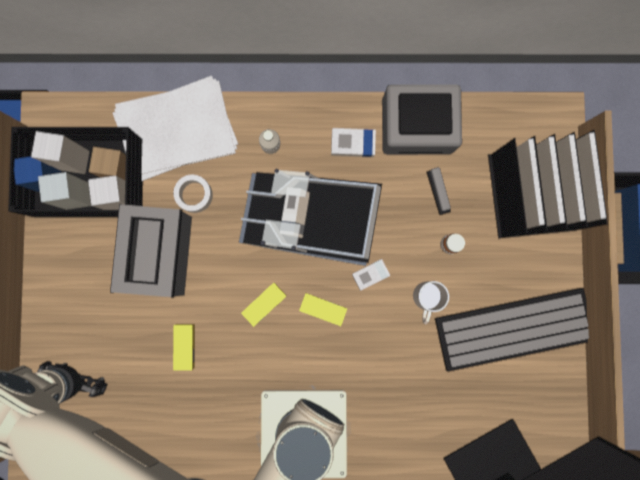

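View pics/wrist0.png

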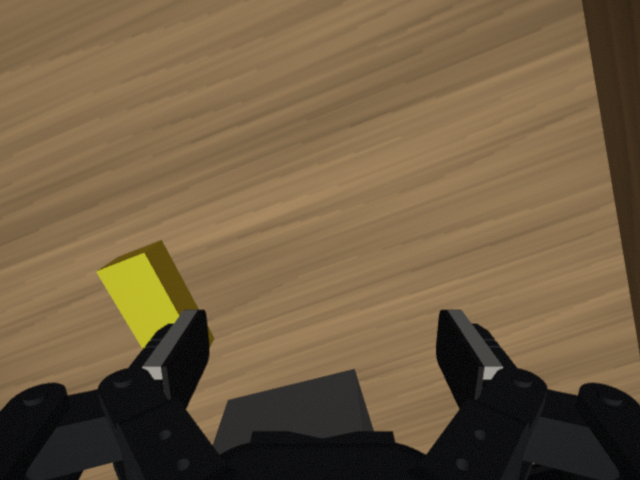

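Run:
```python
import cv2
t=cv2.imread("pics/top0.png");s=cv2.imread("pics/scene0.png")
cv2.imwrite("pics/t1.png",cv2.resize(t[160:270,230:390],None,fx=5,fy=5,interpolation=cv2.INTER_CUBIC))
cv2.imwrite("pics/s1.png",cv2.resize(s[195:330,255:415],None,fx=4.4,fy=4.4,interpolation=cv2.INTER_CUBIC))
cv2.imwrite("pics/t2.png",cv2.resize(t[195:305,100:200],None,fx=5,fy=5,interpolation=cv2.INTER_CUBIC))
```

```text
(no output)
```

View pics/t1.png

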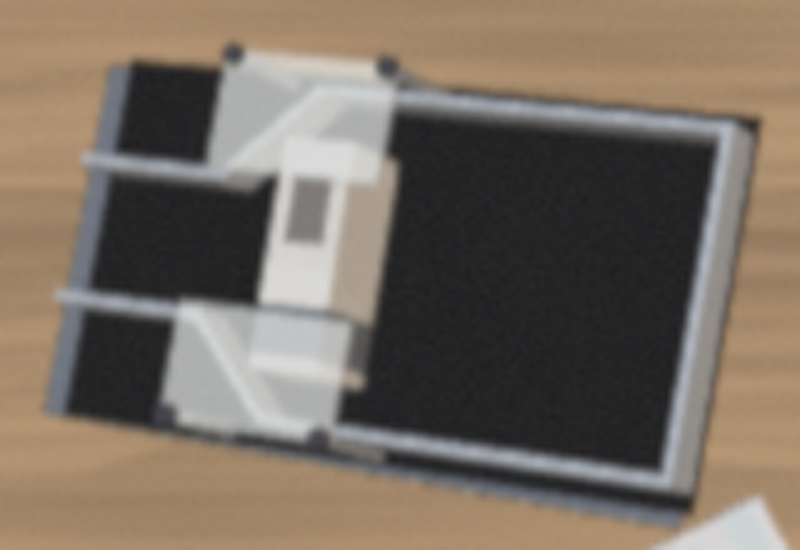

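View pics/s1.png

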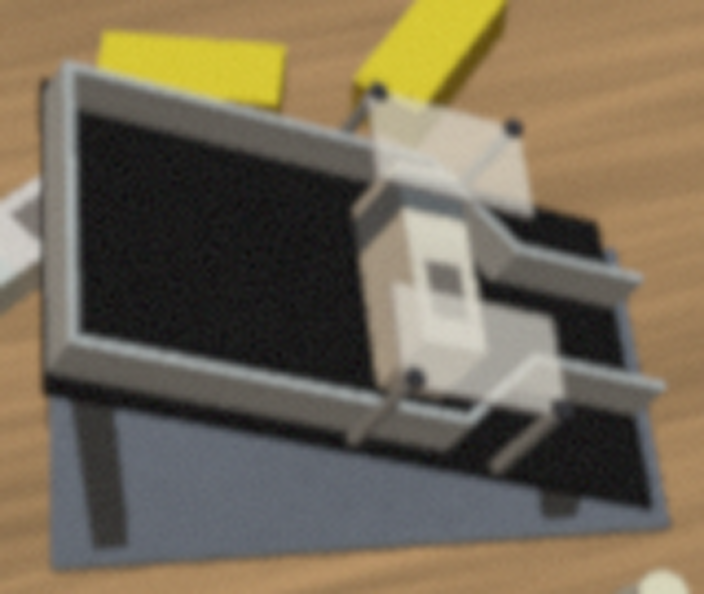

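View pics/t2.png

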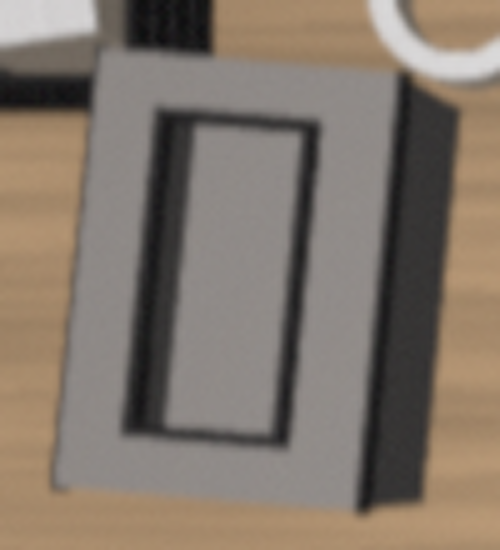

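```bash
cat > h.py <<'E'
import numpy as np,cv2
from scipy.optimize import least_squares
from scipy.spatial.transform import Rotation as R
from rig import calibration
np.set_printoptions(precision=4,suppress=True)
TH=0.4712
def proj(n,P,Tc=None):
    c=calibration(n);T=np.array(c["T"]) if Tc is None else Tc
    q=(np.atleast_2d(P)-T[:3,3])@T[:3,:3]
    q=q*[1,-1,-1]; u=q@np.array(c["K"]).T
    return u[:,:2]/u[:,2:]
def ray(n,px,Tc=None):
    c=calibration(n);T=np.array(c["T"]) if Tc is None else Tc
    d=np.linalg.inv(c["K"])@np.array([px[0],px[1],1.]); d=d*[1,-1,-1]
    return T[:3,3],T[:3,:3]@d
def on_plane(n,px,p0,nrm,Tc=None):
    o,d=ray(n,px,Tc); return o+d*(np.dot(nrm,np.array(p0)-o)/np.dot(nrm,d))
def chuteT(x,y,yaw):
    T=np.eye(4);T[:3,:3]=(R.from_euler('z',yaw)*R.from_euler('y',-TH)).as_matrix();T[:3,3]=[x,y,.035];return T
def app(T,P): return np.atleast_2d(P)@T[:3,:3].T+T[:3,3]
def inv(T,P): return (np.atleast_2d(P)-T[:3,3])@T[:3,:3]
E
python3 - <<'E'
from h import *
C=[]
for (u,v),p in {(85,158):(0,37.5,30),(60,295):(0,-37.5,30),(728,130):(367.5,87.5,30),(668,480):(367.5,-87.5,30),(208,165):(100,35,64),(380,182):(200,35,64),(180,300):(100,-35,64),(350,322):(200,-35,64)}.items():
    C.append(("top",(u/5+230,v/5+160),p))
for (u,v),p in {(640,278):(0,-37.5,30),(662,385):(0,37.5,30),(68,70):(367.5,-87.5,30),(65,350):(367.5,87.5,30)}.items():
    C.append(("scene",(u/4.4+255,v/4.4+195),p))
def f(a):
    T=chuteT(*a)
    return np.concatenate([proj(n,app(T,np.array(p)/1000))[0]-u for n,u,p in C])
r=least_squares(f,[.5,.15,-1.6],loss='soft_l1');print(r.x);print(f(r.x).reshape(-1,2))
E
```

```text
[ 0.6146  0.1471 -1.75  ]
[[-0.4425 -0.3315]
 [-0.6296 -0.542 ]
 [ 0.3299 -1.0267]
 [-0.0197 -0.2075]
 [-0.063  -0.0466]
 [-0.5069  0.247 ]
 [ 0.5466 -0.4372]
 [ 0.4712 -0.3286]
 [-0.4619 -0.3012]
 [-0.38   -0.1841]
 [-1.0086 -1.4837]
 [ 0.8919 -2.805 ]]
```

Run:
```python
from h import *
T=chuteT(.6146,.1471,-1.75);print(T)
t=cv2.imread("pics/top0.png")
cv2.imwrite("pics/t3.png",cv2.resize(t[180:245,265:315],None,fx=9,fy=9,interpolation=cv2.INTER_CUBIC))
nz=T[:3,2]
for px in [(282,140),(275,200),(262,290),(250,365),(350,140),(342,200),(330,305),(320,378)]:
    p=on_plane("top",(px[0]/5+230,px[1]/5+160),app(T,[0,0,.05])[0],nz);print(px,inv(T,p)*1000)
# bin corners, collar top z=.185 outer lid z=.17
for px in [(158,108),(320,122),(288,446),(123,432)]:
    print('slot',on_plane("top",(px[0]/5+100,px[1]/5+195),[0,0,.185],[0,0,1]))
for px in [(97,47),(407,75),(364,510),(55,487)]:
    print('lid',on_plane("top",(px[0]/5+100,px[1]/5+195),[0,0,.17],[0,0,1]))
```

```text
[[-0.1588  0.984   0.0809  0.6146]
 [-0.8768 -0.1782  0.4467  0.1471]
 [ 0.454   0.      0.891   0.035 ]
 [ 0.      0.      0.      1.    ]]
(282, 140) [[132.6441  54.1973  50.    ]]
(275, 200) [[135.0732  22.816   50.    ]]
(262, 290) [[137.2387 -24.1601  50.    ]]
(250, 365) [[138.355  -63.1829  50.    ]]
(350, 140) [[172.1173  57.7857  50.    ]]
(342, 200) [[173.8596  26.6945  50.    ]]
(330, 305) [[178.0309 -27.2793  50.    ]]
(320, 378) [[179.9711 -64.6769  50.    ]]
slot [0.5719 0.4264 0.185 ]
slot [0.565  0.3458 0.185 ]
slot [0.4044 0.3587 0.185 ]
slot [0.4113 0.44   0.185 ]
lid [0.6043 0.462  0.17  ]
lid [0.5903 0.3061 0.17  ]
lid [0.3726 0.324  0.17  ]
lid [0.384  0.4776 0.17  ]
```

View pics/t3.png

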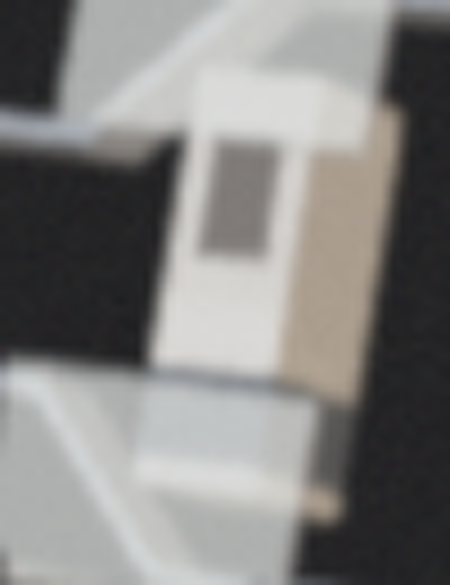

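```bash
cat >> h.py <<'E'
CT=chuteT(.6146,.1471,-1.75)
def toolR(z,x):
    z=np.array(z)/np.linalg.norm(z);x=np.array(x)-np.dot(x,z)*z;x/=np.linalg.norm(x)
    return R.from_matrix(np.stack([x,np.cross(z,x),z],1))
def chR(lean,yaw=0):  # tool z tip leans upslope by lean; yaw about chute z
    A=CT[:3,:3]@R.from_euler('z',yaw).as_matrix()
    return toolR(A@[np.sin(lean),0,-np.cos(lean)],-A[:,1])
def plan(p0,R0,p1,R1,n,q=3):
    p=np.array(p0,float);Rc=R0;rows=[]
    rv=(R0.inv()*R1).as_rotvec()/n
    for i in range(n):
        d=Rc.inv().apply((np.array(p1)-p)/(n-i))/.25
        d=np.round(d,q);w=np.round(rv/.08,2)
        rows.append(dict(zip(("tx","ty","tz","wx","wy","wz"),[float(a) for a in [*d,*w]])))
        p=p+Rc.apply(d*.25);Rc=Rc*R.from_rotvec(w*.08)
    import json
    print("max shift mm",max(np.linalg.norm([r[k] for k in("tx","ty","tz")])*250 for r in rows));print(json.dumps(rows).replace('"',"'"));print("end",p,(Rc.inv()*R1).magnitude())
    return p,Rc
def now():
    from rig import status
    s=status.sense();return s["tool_pos"],R.from_rotvec(s["orientation"]),s
E
python3 - <<'E'
from h import *
p,r,s=now()
t=app(CT,[.105,-.004,.16])[0];print(t)
p,r=plan(p,r,[.22,.50,.33],r,3)
plan(p,r,[t[0],t[1],t[2]+.05],chR(.14),12)
E
```

```text
[0.6069 0.1272 0.2252]
max shift mm 34.5353080194748
[{'tx': -0.036, 'ty': -0.006, 'tz': -0.132, 'wx': 0.0, 'wy': 0.0, 'wz': 0.0}, {'tx': -0.036, 'ty': -0.006, 'tz': -0.132, 'wx': 0.0, 'wy': 0.0, 'wz': 0.0}, {'tx': -0.037, 'ty': -0.005, 'tz': -0.133, 'wx': 0.0, 'wy': 0.0, 'wz': 0.0}]
end [0.2201 0.5    0.3301] 5.551117770103112e-17
max shift mm 45.14490558191478
[{'tx': -0.165, 'ty': -0.07, 'tz': 0.018, 'wx': 0.63, 'wy': -0.06, 'wz': -0.19}, {'tx': -0.164, 'ty': -0.072, 'tz': 0.023, 'wx': 0.63, 'wy': -0.06, 'wz': -0.19}, {'tx': -0.162, 'ty': -0.073, 'tz': 0.027, 'wx': 0.63, 'wy': -0.06, 'wz': -0.19}, {'tx': -0.161, 'ty': -0.074, 'tz': 0.032, 'wx': 0.63, 'wy': -0.06, 'wz': -0.19}, {'tx': -0.16, 'ty': -0.074, 'tz': 0.036, 'wx': 0.63, 'wy': -0.06, 'wz': -0.19}, {'tx': -0.159, 'ty': -0.075, 'tz': 0.041, 'wx': 0.63, 'wy': -0.06, 'wz': -0.19}, {'tx': -0.157, 'ty': -0.075, 'tz': 0.045, 'wx': 0.63, 'wy': -0.06, 'wz': -0.19}, {'tx': -0.156, 'ty': -0.075, 'tz': 0.05, 'wx': 0.63, 'wy': -0.06, 'wz': -0.19}, {'tx': -0.154, 'ty': -0.075, 'tz': 0.054, 'wx': 0.63, 'wy': -0.06, 'wz': -0.19}, {'tx': -0.153, 'ty': -0.074, 'tz': 0.058, 'wx': 0.63, 'wy': -0.06, 'wz': -0.19}, {'tx': -0.152, 'ty': -0.074, 'tz': 0.063, 'wx': 0.63, 'wy': -0.06, 'wz': -0.19}, {'tx': -0.15, 'ty': -0.073, 'tz': 0.068, 'wx': 0.63, 'wy': -0.06, 'wz': -0.19}]
end [0.607  0.1271 0.2752] 0.004546995504116377
```

>>> carry_out:
  deltas:
    - {"tx": -0.036,"ty": -0.006,"tz": -0.132}
    - {"tx": -0.036,"ty": -0.006,"tz": -0.132}
    - {"tx": -0.037,"ty": -0.005,"tz": -0.133}
  claw: 1

```text
invalid input at $.deltas[0]: expected keys tx, ty, tz, wx, wy, wz
```

>>> carry_out:
  deltas:
    - {"tx": -0.165,"ty": -0.07,"tz": 0.018,"wx": 0.63,"wy": -0.06,"wz": -0.19}
    - {"tx": -0.164,"ty": -0.072,"tz": 0.023,"wx": 0.63,"wy": -0.06,"wz": -0.19}
    - {"tx": -0.162,"ty": -0.073,"tz": 0.027,"wx": 0.63,"wy": -0.06,"wz": -0.19}
    - {"tx": -0.161,"ty": -0.074,"tz": 0.032,"wx": 0.63,"wy": -0.06,"wz": -0.19}
    - {"tx": -0.16,"ty": -0.074,"tz": 0.036,"wx": 0.63,"wy": -0.06,"wz": -0.19}
    - {"tx": -0.159,"ty": -0.075,"tz": 0.041,"wx": 0.63,"wy": -0.06,"wz": -0.19}
    - {"tx": -0.157,"ty": -0.075,"tz": 0.045,"wx": 0.63,"wy": -0.06,"wz": -0.19}
    - {"tx": -0.156,"ty": -0.075,"tz": 0.05,"wx": 0.63,"wy": -0.06,"wz": -0.19}
    - {"tx": -0.154,"ty": -0.075,"tz": 0.054,"wx": 0.63,"wy": -0.06,"wz": -0.19}
    - {"tx": -0.153,"ty": -0.074,"tz": 0.058,"wx": 0.63,"wy": -0.06,"wz": -0.19}
    - {"tx": -0.152,"ty": -0.074,"tz": 0.063,"wx": 0.63,"wy": -0.06,"wz": -0.19}
    - {"tx": -0.15,"ty": -0.073,"tz": 0.068,"wx": 0.63,"wy": -0.06,"wz": -0.19}

```text
time: 1.35
tool_pos: [0.5843, 0.1395, 0.1758]
orientation: [-0.259, -2.936, 0.922]
wrist_force: [0.1, 1.5, -0.2]
grip_width: 0.0854
```

>>> carry_out:
  deltas:
    - {}
    - {}

```text
invalid input at $.deltas[0]: expected keys tx, ty, tz, wx, wy, wz
```

Run:
```python
from h import *
from rig import get_image
p,r,s=now();print(s["joint_pos"],p,inv(CT,p)*1000,(r.inv()*chR(.14)).as_rotvec(),s['wrist_force'])
for n in("wrist","scene"):cv2.imwrite(f"pics/{n}1.png",get_image(n)[:,:,::-1])
```

```text
[ 0.3395  0.5933  0.2706  1.5792 -0.5207  0.6044] [0.5843 0.1395 0.1758] [[ 75.3677 -28.4356 119.6682]] [0.0024 0.0016 0.0028] [ 0.0992  1.4501 -0.1993]
```

View pics/wrist1.png

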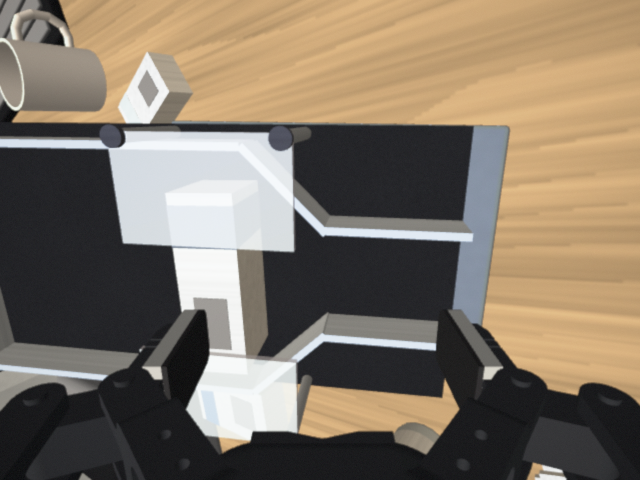

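View pics/scene1.png

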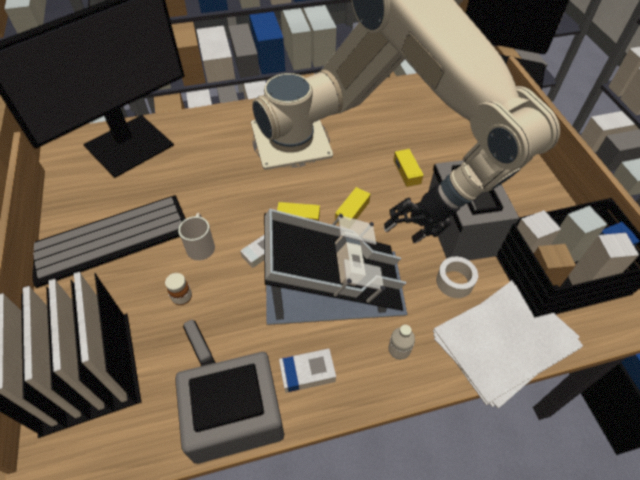

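Run:
```python
from h import *
p,r,s=now()
T=np.eye(4);T[:3,:3]=r.as_matrix();T[:3,3]=p;T=T@np.array(calibration("wrist")["T_tool_cam"])
def q(px,z):return inv(CT,on_plane("wrist",px,app(CT,[0,0,z])[0],CT[:3,2],T))[0]*1000
for px in [(238,245),(246,350),(172,245),(182,350),(167,195),(233,206)]:print('carton',px,q(px,.05))
for px in [(294,251),(123,242),(297,361)]:print('cover',px,q(px,.064))
for px in [(472,237)]:print('wall low end',q(px,.03))
print(q((325,235),.03),q((325,316),.03),q((262,355),.0))
plan(p,r,app(CT,[.105,-.004,.13])[0],chR(.14),2)
```

```text
carton (238, 245) [135.7085 -33.799   50.    ]
carton (246, 350) [134.9793  36.1244  50.    ]
carton (172, 245) [176.8121 -31.9109  50.    ]
carton (182, 350) [178.4722  40.0822  50.    ]
carton (167, 195) [176.2621 -62.1016  50.    ]
carton (233, 206) [137.1448 -56.8783  50.    ]
cover (294, 251) [ 99.4675 -36.5763  64.    ]
cover (123, 242) [198.2487 -37.1878  64.    ]
cover (297, 361) [99.0886 31.2722 64.    ]
wall low end [  1.2087 -38.4655  30.    ]
[ 87.3379 -36.0564  30.    ] [87.1724 19.1079 30.    ] [140.9127  73.1344  -0.    ]
max shift mm 19.817921182606415
[{'tx': -0.046, 'ty': -0.061, 'tz': -0.018, 'wx': 0.0, 'wy': -0.01, 'wz': 0.0}, {'tx': -0.046, 'ty': -0.062, 'tz': -0.018, 'wx': 0.0, 'wy': -0.01, 'wz': 0.0}]
end [0.6046 0.1137 0.1985] 0.0010929482411733671
```

>>> carry_out:
  deltas:
    - {"tx": -0.046,"ty": -0.061,"tz": -0.018,"wx": 0,"wy": 0,"wz": 0}
    - {"tx": -0.05,"ty": -0.062,"tz": -0.018,"wx": 0,"wy": 0,"wz": 0}
    - {"tx": 0,"ty": 0,"tz": 0,"wx": 0,"wy": 0,"wz": 0}
    - {"tx": 0,"ty": 0,"tz": 0,"wx": 0,"wy": 0,"wz": 0}
    - {"tx": 0,"ty": 0,"tz": 0,"wx": 0,"wy": 0,"wz": 0}
    - {"tx": 0,"ty": 0,"tz": 0,"wx": 0,"wy": 0,"wz": 0}
  claw: 1

```text
time: 2.05
tool_pos: [0.6026, 0.1176, 0.2007]
orientation: [-0.258, -2.937, 0.92]
wrist_force: [0.2, -0.1, -0.5]
grip_width: 0.0005
```

Run:
```python
from h import *
from rig import get_image
p,r,s=now();print(s["joint_pos"],p,inv(CT,p)*1000,s['grip_width'],s['wrist_force'])
for n in("wrist",):cv2.imwrite(f"pics/{n}2.png",get_image(n)[:,:,::-1])
plan(p,r,app(CT,[.105,-.003,.013])[0],r,6)
```

```text
[ 0.3     0.5915  0.3337  1.6212 -0.5315  0.56  ] [0.6026 0.1176 0.2007] [[103.0153  -6.5378 133.5306]] 0.0004782729429162027 [ 0.1708 -0.0828 -0.4736]
max shift mm 20.161845153655953
[{'tx': -0.002, 'ty': 0.01, 'tz': 0.08, 'wx': 0.0, 'wy': 0.0, 'wz': 0.0}, {'tx': -0.002, 'ty': 0.009, 'tz': 0.08, 'wx': 0.0, 'wy': 0.0, 'wz': 0.0}, {'tx': -0.002, 'ty': 0.01, 'tz': 0.08, 'wx': 0.0, 'wy': 0.0, 'wz': 0.0}, {'tx': -0.003, 'ty': 0.009, 'tz': 0.08, 'wx': 0.0, 'wy': 0.0, 'wz': 0.0}, {'tx': -0.002, 'ty': 0.01, 'tz': 0.079, 'wx': 0.0, 'wy': 0.0, 'wz': 0.0}, {'tx': -0.003, 'ty': 0.009, 'tz': 0.08, 'wx': 0.0, 'wy': 0.0, 'wz': 0.0}]
end [0.5961 0.0613 0.0942] 1.112389315513593e-16
```

View pics/wrist2.png

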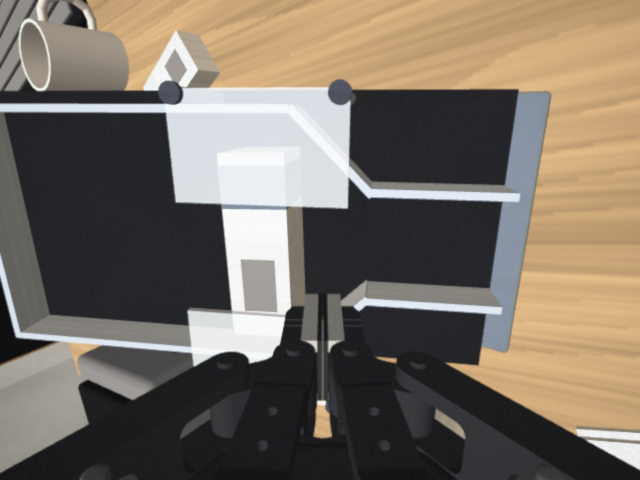

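>>> carry_out:
  deltas:
    - {"tx": -0.003,"ty": 0.01,"tz": 0.08,"wx": 0,"wy": 0,"wz": 0}
    - {"tx": -0.003,"ty": 0.01,"tz": 0.08,"wx": 0,"wy": 0,"wz": 0}
    - {"tx": -0.002,"ty": 0.01,"tz": 0.08,"wx": 0,"wy": 0,"wz": 0}
    - {"tx": -0.002,"ty": 0.01,"tz": 0.08,"wx": 0,"wy": 0,"wz": 0}
    - {"tx": -0.002,"ty": 0.01,"tz": 0.08,"wx": 0,"wy": 0,"wz": 0}
    - {"tx": -0.002,"ty": 0.01,"tz": 0.06,"wx": 0,"wy": 0,"wz": 0}
    - {"tx": 0,"ty": 0,"tz": 0,"wx": 0,"wy": 0,"wz": 0}
    - {"tx": 0,"ty": 0,"tz": 0,"wx": 0,"wy": 0,"wz": 0}

```text
time: 2.9
tool_pos: [0.5973, 0.0642, 0.0985]
orientation: [-0.26, -2.938, 0.92]
wrist_force: [-0.2, 0.1, 0.9]
grip_width: -0.0003
```

Run:
```python
from h import *
from rig import get_image
p,r,s=now();print(s["time"],p,inv(CT,p)*1000,s['grip_width'],s['wrist_force'])
im=get_image("scene")[:,:,::-1];cv2.imwrite("pics/s3.png",cv2.resize(im[150:330,255:435],None,fx=3.3,fy=3.3,interpolation=cv2.INTER_CUBIC))
plan(p,r,app(CT,[.150,-.003,.011])[0],chR(.14),9)
```

```text
2.9 [0.5973 0.0642 0.0985] [[104.2848  -2.2814  18.1052]] -0.0002951271556553167 [-0.1805  0.065   0.8936]
max shift mm 5.226136240091718
[{'tx': 0.0, 'ty': -0.02, 'tz': 0.006, 'wx': 0.01, 'wy': 0.0, 'wz': 0.0}, {'tx': 0.0, 'ty': -0.02, 'tz': 0.006, 'wx': 0.01, 'wy': 0.0, 'wz': 0.0}, {'tx': 0.0, 'ty': -0.02, 'tz': 0.006, 'wx': 0.01, 'wy': 0.0, 'wz': 0.0}, {'tx': 0.001, 'ty': -0.02, 'tz': 0.006, 'wx': 0.01, 'wy': 0.0, 'wz': 0.0}, {'tx': 0.0, 'ty': -0.019, 'tz': 0.006, 'wx': 0.01, 'wy': 0.0, 'wz': 0.0}, {'tx': 0.001, 'ty': -0.02, 'tz': 0.006, 'wx': 0.01, 'wy': 0.0, 'wz': 0.0}, {'tx': 0.0, 'ty': -0.019, 'tz': 0.006, 'wx': 0.01, 'wy': 0.0, 'wz': 0.0}, {'tx': 0.001, 'ty': -0.02, 'tz': 0.006, 'wx': 0.01, 'wy': 0.0, 'wz': 0.0}, {'tx': 0.0, 'ty': -0.019, 'tz': 0.005, 'wx': 0.01, 'wy': 0.0, 'wz': 0.0}]
end [0.5888 0.0211 0.113 ] 0.004033118585463086
```

View pics/s3.png

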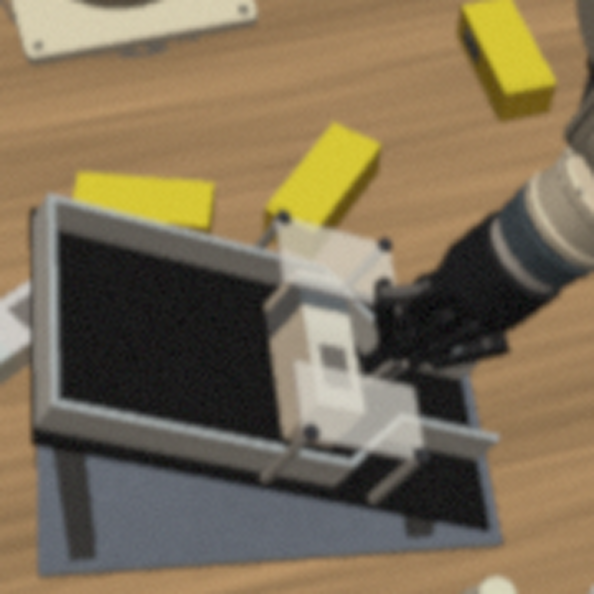

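>>> carry_out:
  deltas:
    - {"tx": 0,"ty": -0.01,"tz": 0.01,"wx": 0,"wy": 0,"wz": 0}
    - {"tx": 0,"ty": -0.02,"tz": 0.01,"wx": 0,"wy": 0,"wz": 0}
    - {"tx": 0,"ty": -0.02,"tz": 0.006,"wx": 0,"wy": 0,"wz": 0}
    - {"tx": 0,"ty": -0.02,"tz": 0.004,"wx": 0,"wy": 0,"wz": 0}
    - {"tx": 0,"ty": -0.02,"tz": 0.003,"wx": 0,"wy": 0,"wz": 0}
    - {"tx": 0,"ty": -0.02,"tz": 0.003,"wx": 0,"wy": 0,"wz": 0}
    - {"tx": 0,"ty": -0.02,"tz": 0.003,"wx": 0,"wy": 0,"wz": 0}
    - {"tx": 0,"ty": -0.02,"tz": 0.003,"wx": 0,"wy": 0,"wz": 0}
    - {"tx": 0,"ty": -0.02,"tz": 0.003,"wx": 0,"wy": 0,"wz": 0}
    - {"tx": 0,"ty": 0,"tz": 0,"wx": 0,"wy": 0,"wz": 0}

```text
time: 3.95
tool_pos: [0.59, 0.0225, 0.1137]
orientation: [-0.261, -2.938, 0.92]
wrist_force: [0.1, 1.6, 0.1]
grip_width: -0.0
```

Run:
```python
from h import *
from rig import get_image
p,r,s=now();print(s["time"],p,inv(CT,p)*1000,(r.inv()*chR(.14)).as_rotvec(),s['wrist_force'])
im=get_image("scene")[:,:,::-1];cv2.imwrite("pics/s4.png",cv2.resize(im[150:330,255:435],None,fx=3.3,fy=3.3,interpolation=cv2.INTER_CUBIC))
im=get_image("top")[:,:,::-1];cv2.imwrite("pics/t4.png",cv2.resize(im[160:270,230:390],None,fx=5,fy=5,interpolation=cv2.INTER_CUBIC))
```

```text
3.95 [0.59   0.0225 0.1137] [[148.8945  -1.9789  12.4599]] [0.0041 0.002  0.0014] [0.0977 1.5791 0.0746]
```

View pics/s4.png

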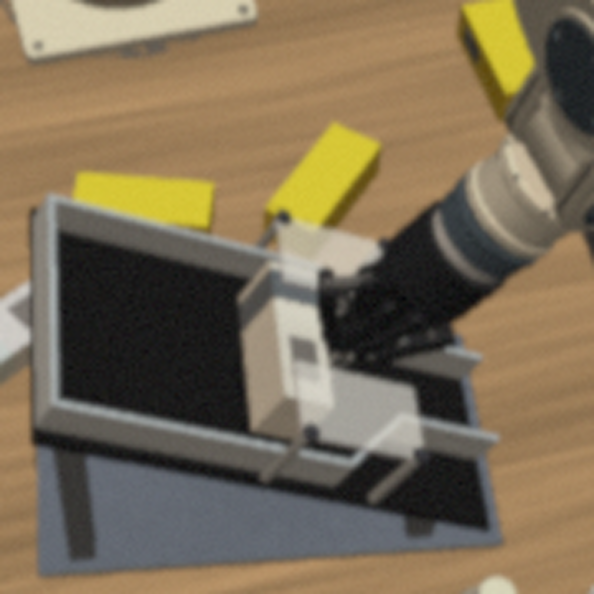

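View pics/t4.png

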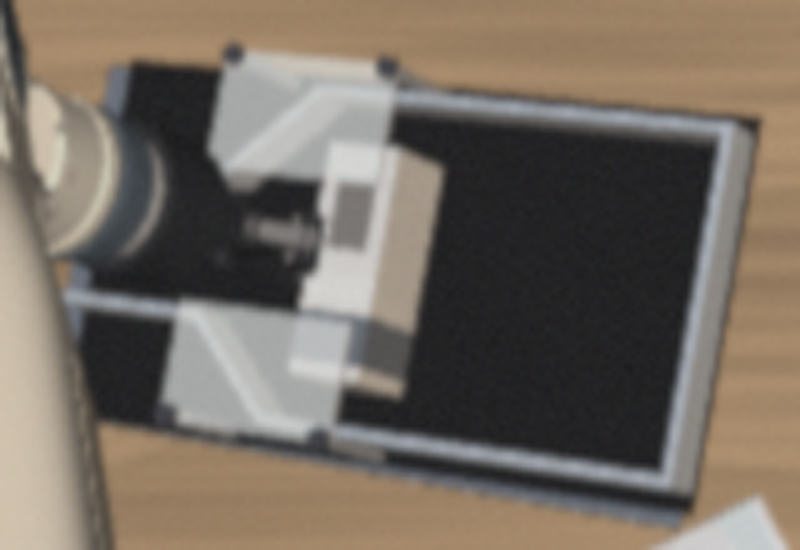

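>>> carry_out:
  deltas:
    - {"tx": 0,"ty": -0.02,"tz": 0.003,"wx": 0,"wy": 0,"wz": 0}
    - {"tx": 0,"ty": -0.025,"tz": 0.0035,"wx": 0,"wy": 0,"wz": 0}
    - {"tx": 0,"ty": -0.025,"tz": 0.0035,"wx": 0,"wy": 0,"wz": 0}
    - {"tx": 0,"ty": -0.025,"tz": 0.0035,"wx": 0,"wy": 0,"wz": 0}
    - {"tx": 0,"ty": -0.025,"tz": 0.0035,"wx": 0,"wy": 0,"wz": 0}
    - {"tx": 0,"ty": -0.025,"tz": 0.0035,"wx": 0,"wy": 0,"wz": 0}
    - {"tx": 0,"ty": -0.02,"tz": 0.003,"wx": 0,"wy": 0,"wz": 0}
    - {"tx": 0,"ty": 0,"tz": 0,"wx": 0,"wy": 0,"wz": 0}

```text
time: 4.85
tool_pos: [0.5835, -0.0142, 0.1324]
orientation: [-0.261, -2.938, 0.92]
wrist_force: [0.5, 0.3, 0.3]
grip_width: 0.0002
```

Run:
```python
from h import *
from rig import get_image
p,r,s=now();print(s["time"],p,inv(CT,p)*1000,(r.inv()*chR(.14)).as_rotvec(),s['wrist_force'])
im=get_image("top")[:,:,::-1];cv2.imwrite("pics/t5.png",cv2.resize(im[160:270,230:390],None,fx=5,fy=5,interpolation=cv2.INTER_CUBIC))
```

```text
4.85 [ 0.5835 -0.0142  0.1324] [[190.6312  -1.8511  12.2437]] [0.0043 0.0021 0.0011] [0.4747 0.2977 0.2557]
```

View pics/t5.png

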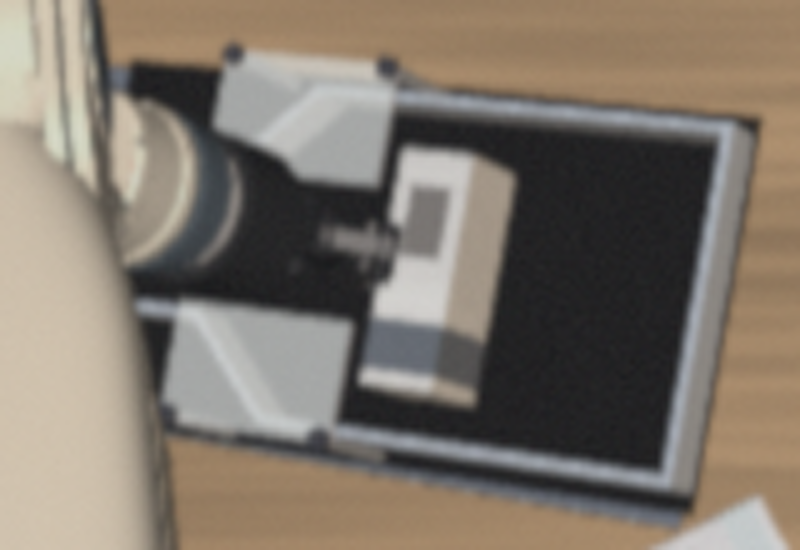

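>>> carry_out:
  deltas:
    - {"tx": 0,"ty": -0.02,"tz": 0.003,"wx": 0,"wy": 0,"wz": 0}
    - {"tx": 0,"ty": -0.025,"tz": 0.0035,"wx": 0,"wy": 0,"wz": 0}
    - {"tx": 0,"ty": -0.025,"tz": 0.0035,"wx": 0,"wy": 0,"wz": 0}
    - {"tx": 0,"ty": -0.025,"tz": 0.0035,"wx": 0,"wy": 0,"wz": 0}
    - {"tx": 0,"ty": -0.025,"tz": 0.0035,"wx": 0,"wy": 0,"wz": 0}
    - {"tx": 0,"ty": -0.025,"tz": 0.0035,"wx": 0,"wy": 0,"wz": 0}
    - {"tx": 0,"ty": -0.025,"tz": 0.0035,"wx": 0,"wy": 0,"wz": 0}
    - {"tx": 0,"ty": -0.015,"tz": 0.002,"wx": 0,"wy": 0,"wz": 0}
    - {"tx": 0,"ty": 0,"tz": 0,"wx": 0,"wy": 0,"wz": 0}

```text
time: 5.8
tool_pos: [0.5761, -0.0552, 0.1533]
orientation: [-0.261, -2.938, 0.92]
wrist_force: [-0.4, 0.5, -0.1]
grip_width: -0.0002
```

>>> carry_out:
  deltas:
    - {"tx": 0,"ty": 0.04,"tz": 0,"wx": 0,"wy": 0,"wz": 0}
    - {"tx": 0,"ty": 0.04,"tz": -0.06,"wx": 0,"wy": 0,"wz": 0}
    - {"tx": 0,"ty": 0,"tz": -0.15,"wx": 0,"wy": 0,"wz": 0}
    - {"tx": 0,"ty": 0,"tz": -0.15,"wx": 0,"wy": 0,"wz": 0}
    - {"tx": 0,"ty": 0,"tz": -0.1,"wx": 0,"wy": 0,"wz": 0}
    - {"tx": 0,"ty": 0,"tz": 0,"wx": 0,"wy": 0,"wz": 0}

```text
time: 6.4
tool_pos: [0.5917, 0.0285, 0.2379]
orientation: [-0.259, -2.942, 0.92]
wrist_force: [-0.7, -0.5, 0.1]
grip_width: 0.0001
```

Run:
```python
from h import *
from rig import get_image
p,r,s=now();print(s["time"],p,inv(CT,p)*1000,r.as_rotvec(),s['wrist_force'])
im=get_image("wrist")[:,:,::-1];cv2.imwrite("pics/w6.png",im)
im=get_image("top")[:,:,::-1];cv2.imwrite("pics/t6.png",cv2.resize(im[160:270,230:390],None,fx=5,fy=5,interpolation=cv2.INTER_CUBIC))
```

```text
6.4 [0.5917 0.0285 0.2379] [[199.7397  -1.3625 125.9991]] [-0.2587 -2.9424  0.9199] [-0.7242 -0.5136  0.126 ]
```

View pics/t6.png

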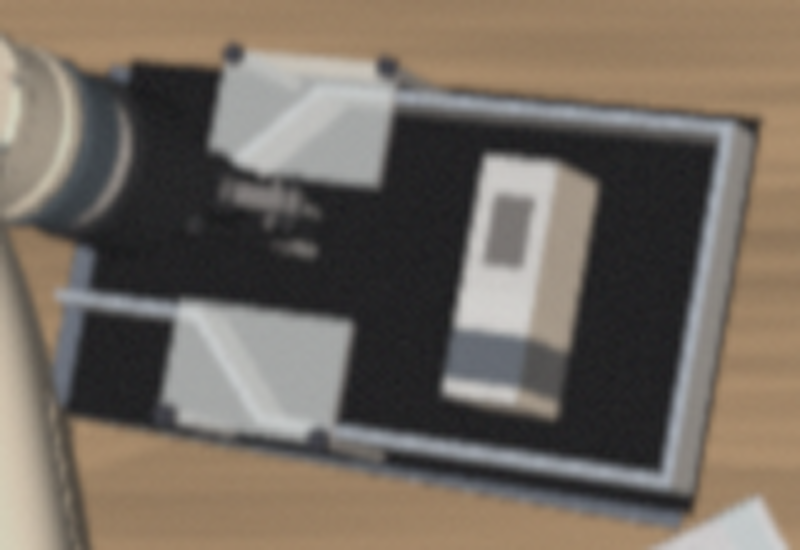

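View pics/w6.png

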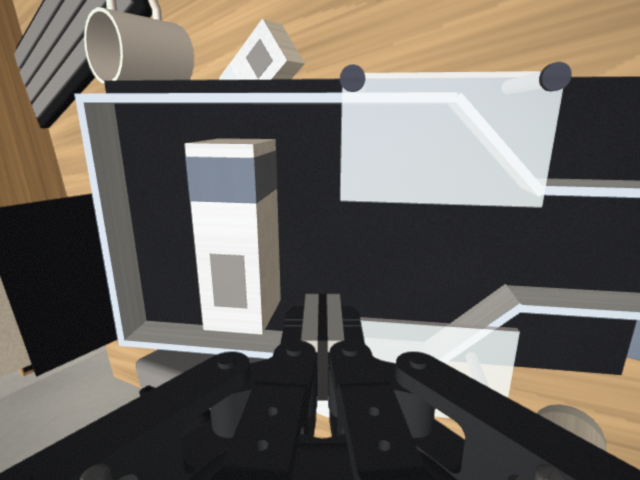

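Run:
```python
from h import *
p,r,s=now()
T=np.eye(4);T[:3,:3]=r.as_matrix();T[:3,3]=p;T=T@np.array(calibration("wrist")["T_tool_cam"])
def show(n,pts,Tc=None):
    P=np.array([inv(CT,on_plane(n,px,app(CT,[0,0,.05])[0],CT[:3,2],Tc))[0]*1000 for px in pts]);print(n,P[:,:2],P.mean(0))
    d=P[0]+P[1]-P[2]-P[3];print('yaw',np.arctan2(-d[0],d[1]),np.linalg.norm(d)/2)
show("top",[(a/5+230,b/5+160) for a,b in[(484,153),(558,162),(520,388),(441,382)]])
show("wrist",[(203,330),(263,333),(250,157),(186,144)],T)
```

```text
top [[248.6269  58.1094]
 [289.5906  57.3815]
 [290.8491 -55.5946]
 [247.7242 -58.1028]] [269.1977   0.4484  50.    ]
yaw 0.0015523777496858164 114.59426991703427
wrist [[289.2342  53.1188]
 [248.8922  51.9299]
 [251.5655 -58.3824]
 [288.3956 -64.9585]] [269.5219  -4.573   50.    ]
yaw 0.008032616164243984 114.19842310625774
```

Run:
```python
from h import *
p,r,s=now()
p,r=plan(p,r,app(CT,[.2695,-.003,.12])[0],chR(0),3)
plan(p,r,app(CT,[.2695,-.003,.017])[0],r,4)
```

```text
max shift mm 23.196174253527236
[{'tx': 0.002, 'ty': -0.091, 'tz': 0.016, 'wx': -0.57, 'wy': 0.01, 'wz': 0.01}, {'tx': 0.001, 'ty': -0.092, 'tz': 0.012, 'wx': -0.57, 'wy': 0.01, 'wz': 0.01}, {'tx': 0.001, 'ty': -0.092, 'tz': 0.008, 'wx': -0.57, 'wy': 0.01, 'wz': 0.01}]
end [ 0.5787 -0.035   0.2642] 0.0014257582340585955
max shift mm 25.751213563636178
[{'tx': 0.0, 'ty': -0.0, 'tz': 0.103, 'wx': 0.0, 'wy': 0.0, 'wz': 0.0}, {'tx': 0.0, 'ty': -0.0, 'tz': 0.103, 'wx': 0.0, 'wy': 0.0, 'wz': 0.0}, {'tx': 0.0, 'ty': -0.0, 'tz': 0.103, 'wx': 0.0, 'wy': 0.0, 'wz': 0.0}, {'tx': 0.0, 'ty': -0.001, 'tz': 0.103, 'wx': 0.0, 'wy': 0.0, 'wz': 0.0}]
end [ 0.5703 -0.0811  0.1725] 0.0
```

>>> carry_out:
  deltas:
    - {"tx": 0.001,"ty": -0.09,"tz": 0.016,"wx": -0.57,"wy": 0.01,"wz": 0.01}
    - {"tx": 0.001,"ty": -0.09,"tz": 0.012,"wx": -0.57,"wy": 0.01,"wz": 0.01}
    - {"tx": 0.001,"ty": -0.092,"tz": 0.008,"wx": -0.57,"wy": 0.01,"wz": 0.01}
    - {"tx": 0,"ty": 0,"tz": 0,"wx": 0,"wy": 0,"wz": 0}
    - {"tx": 0,"ty": 0,"tz": 0,"wx": 0,"wy": 0,"wz": 0}
    - {"tx": 0,"ty": 0,"tz": 0,"wx": 0,"wy": 0,"wz": 0}
  claw: -0.8

```text
time: 7.1
tool_pos: [0.5785, -0.0349, 0.2632]
orientation: [-0.27, -3.001, 0.719]
wrist_force: [-0.5, 0.4, -0.0]
grip_width: 0.0773
```

Run:
```python
from h import *
from rig import get_image
p,r,s=now();print(s["time"],inv(CT,p)*1000,(r.inv()*chR(0)).as_rotvec(),s['grip_width'])
im=get_image("wrist")[:,:,::-1];cv2.imwrite("pics/w7.png",im)
plan(p,r,app(CT,[.2695,-.003,.017])[0],r,5)
```

```text
7.1 [[268.8768  -3.0943 119.1391]] [ 0.0006 -0.0025  0.0006] 0.077250760996106
max shift mm 20.501524333570906
[{'tx': -0.0, 'ty': -0.001, 'tz': 0.082, 'wx': 0.0, 'wy': 0.0, 'wz': 0.0}, {'tx': -0.0, 'ty': -0.0, 'tz': 0.082, 'wx': 0.0, 'wy': 0.0, 'wz': 0.0}, {'tx': -0.0, 'ty': -0.001, 'tz': 0.082, 'wx': 0.0, 'wy': 0.0, 'wz': 0.0}, {'tx': -0.001, 'ty': -0.0, 'tz': 0.081, 'wx': 0.0, 'wy': 0.0, 'wz': 0.0}, {'tx': -0.0, 'ty': -0.001, 'tz': 0.082, 'wx': 0.0, 'wy': 0.0, 'wz': 0.0}]
end [ 0.5701 -0.0812  0.1724] 2.6930150290767383e-17
```

View pics/w7.png

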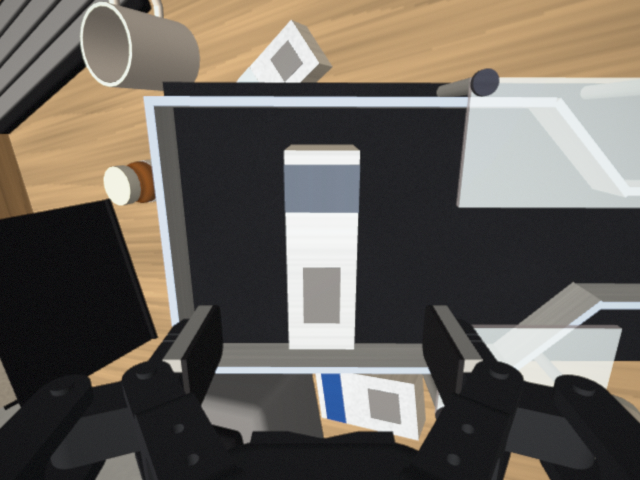

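>>> carry_out:
  deltas:
    - {"tx": 0,"ty": 0,"tz": 0.08,"wx": 0,"wy": 0,"wz": 0}
    - {"tx": 0,"ty": 0,"tz": 0.08,"wx": 0,"wy": 0,"wz": 0}
    - {"tx": 0,"ty": 0,"tz": 0.08,"wx": 0,"wy": 0,"wz": 0}
    - {"tx": 0,"ty": 0,"tz": 0.08,"wx": 0,"wy": 0,"wz": 0}
    - {"tx": 0,"ty": 0,"tz": 0.08,"wx": 0,"wy": 0,"wz": 0}
    - {"tx": 0,"ty": 0,"tz": 0,"wx": 0,"wy": 0,"wz": 0}
    - {"tx": 0,"ty": 0,"tz": 0,"wx": 0,"wy": 0,"wz": 0}

```text
time: 7.85
tool_pos: [0.5707, -0.079, 0.1751]
orientation: [-0.269, -3.002, 0.719]
wrist_force: [-0.7, -0.2, 0.2]
grip_width: 0.0768
```

>>> carry_out:
  deltas:
    - {"tx": 0,"ty": 0,"tz": 0,"wx": 0,"wy": 0,"wz": 0}
    - {"tx": 0,"ty": 0,"tz": 0,"wx": 0,"wy": 0,"wz": 0}
    - {"tx": 0,"ty": 0,"tz": 0,"wx": 0,"wy": 0,"wz": 0}
    - {"tx": 0,"ty": 0,"tz": 0,"wx": 0,"wy": 0,"wz": 0}
    - {"tx": 0,"ty": 0,"tz": 0,"wx": 0,"wy": 0,"wz": 0}
    - {"tx": 0,"ty": 0,"tz": 0,"wx": 0,"wy": 0,"wz": 0}
  claw: 1
  squeeze: 30

```text
time: 8.45
tool_pos: [0.5711, -0.0792, 0.1762]
orientation: [-0.27, -3.005, 0.718]
wrist_force: [1.0, 4.7, 5.4]
grip_width: 0.0395
```

Run:
```python
from h import *
from rig import get_image
p,r,s=now();print(s["time"],p,inv(CT,p)*1000,(r.inv()*chR(0)).as_rotvec(),s['grip_width'],s['wrist_force'])
im=get_image("wrist")[:,:,::-1];cv2.imwrite("pics/w8.png",im)
a=-.083
t=[.488,.393,.31]
p,r=plan(p,r,p+CT[:3,2]*.1+[0,0,.07],r,5)
plan(p,r,t,toolR([0,0,-1],[-np.cos(a),-np.sin(a),0]),12)
```

```text
8.45 [ 0.5711 -0.0792  0.1762] [[269.4321  -2.4213  21.1985]] [ 0.0019  0.0012 -0.0005] 0.03951417179839037 [0.9765 4.6987 5.3812]
max shift mm 33.14456969097653
[{'tx': -0.0, 'ty': -0.025, 'tz': -0.13, 'wx': 0.0, 'wy': 0.0, 'wz': 0.0}, {'tx': -0.0, 'ty': -0.025, 'tz': -0.13, 'wx': 0.0, 'wy': 0.0, 'wz': 0.0}, {'tx': -0.0, 'ty': -0.025, 'tz': -0.13, 'wx': 0.0, 'wy': 0.0, 'wz': 0.0}, {'tx': -0.0, 'ty': -0.025, 'tz': -0.13, 'wx': 0.0, 'wy': 0.0, 'wz': 0.0}, {'tx': -0.001, 'ty': -0.026, 'tz': -0.13, 'wx': 0.0, 'wy': 0.0, 'wz': 0.0}]
end [ 0.5793 -0.0346  0.3354] 0.0
max shift mm 36.61113218680897
[{'tx': 0.055, 'ty': 0.124, 'tz': -0.053, 'wx': -0.49, 'wy': -0.02, 'wz': -0.1}, {'tx': 0.054, 'ty': 0.126, 'tz': -0.049, 'wx': -0.49, 'wy': -0.02, 'wz': -0.1}, {'tx': 0.053, 'ty': 0.129, 'tz': -0.044, 'wx': -0.49, 'wy': -0.02, 'wz': -0.1}, {'tx': 0.052, 'ty': 0.131, 'tz': -0.039, 'wx': -0.49, 'wy': -0.02, 'wz': -0.1}, {'tx': 0.051, 'ty': 0.133, 'tz': -0.034, 'wx': -0.49, 'wy': -0.02, 'wz': -0.1}, {'tx': 0.05, 'ty': 0.134, 'tz': -0.028, 'wx': -0.49, 'wy': -0.02, 'wz': -0.1}, {'tx': 0.049, 'ty': 0.136, 'tz': -0.023, 'wx': -0.49, 'wy': -0.02, 'wz': -0.1}, {'tx': 0.048, 'ty': 0.137, 'tz': -0.018, 'wx': -0.49, 'wy': -0.02, 'wz': -0.1}, {'tx': 0.046, 'ty': 0.138, 'tz': -0.013, 'wx': -0.49, 'wy': -0.02, 'wz': -0.1}, {'tx': 0.045, 'ty': 0.138, 'tz': -0.007, 'wx': -0.49, 'wy': -0.02, 'wz': -0.1}, {'tx': 0.045, 'ty': 0.139, 'tz': -0.002, 'wx': -0.49, 'wy': -0.02, 'wz': -0.1}, {'tx': 0.043, 'ty': 0.139, 'tz': 0.003, 'wx': -0.49, 'wy': -0.02, 'wz': -0.1}]
end [0.488  0.3929 0.31  ] 0.002843377509120658
```

View pics/w8.png

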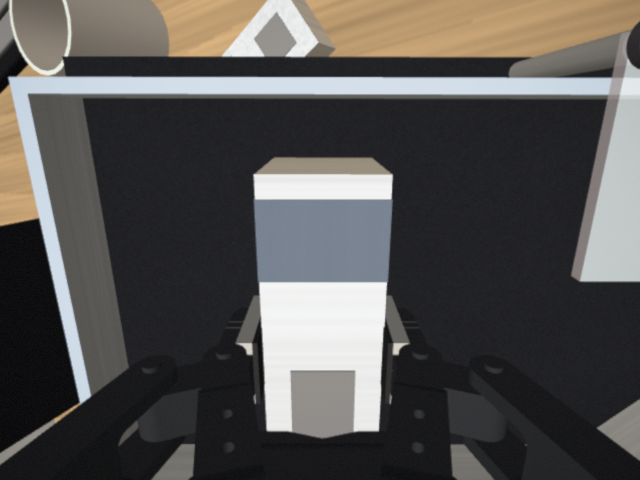

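>>> carry_out:
  deltas:
    - {"tx": 0,"ty": 0,"tz": -0.06,"wx": 0,"wy": 0,"wz": 0}
    - {"tx": 0,"ty": -0.01,"tz": -0.12,"wx": 0,"wy": 0,"wz": 0}
    - {"tx": 0,"ty": -0.02,"tz": -0.13,"wx": 0,"wy": 0,"wz": 0}
    - {"tx": 0,"ty": -0.04,"tz": -0.13,"wx": 0,"wy": 0,"wz": 0}
    - {"tx": 0,"ty": -0.04,"tz": -0.13,"wx": 0,"wy": 0,"wz": 0}
    - {"tx": 0,"ty": -0.02,"tz": -0.09,"wx": 0,"wy": 0,"wz": 0}
    - {"tx": 0,"ty": 0,"tz": 0,"wx": 0,"wy": 0,"wz": 0}
  squeeze: 40

```text
time: 9.2
tool_pos: [0.5796, -0.0342, 0.34]
orientation: [-0.272, -3.007, 0.719]
wrist_force: [-0.1, -0.5, -2.0]
grip_width: 0.0397
```

Run:
```python
from h import *
from rig import get_image
p,r,s=now();print(s["time"],p,s['grip_width'],s['wrist_force'],s['joint_pos'])
a=-.083
plan(p,r,[.488,.393,.31],toolR([0,0,-1],[-np.cos(a),-np.sin(a),0]),12)
im=get_image("wrist")[:,:,::-1];cv2.imwrite("pics/w9.png",im)
```

```text
9.2 [ 0.5796 -0.0342  0.34  ] 0.03970403405919451 [-0.1321 -0.4536 -2.0007] [ 0.0224  0.3789  0.3891  1.6781 -0.4596  0.2253]
max shift mm 36.63417120667533
[{'tx': 0.055, 'ty': 0.125, 'tz': -0.052, 'wx': -0.49, 'wy': -0.02, 'wz': -0.1}, {'tx': 0.054, 'ty': 0.127, 'tz': -0.047, 'wx': -0.49, 'wy': -0.02, 'wz': -0.1}, {'tx': 0.053, 'ty': 0.129, 'tz': -0.042, 'wx': -0.49, 'wy': -0.02, 'wz': -0.1}, {'tx': 0.052, 'ty': 0.131, 'tz': -0.037, 'wx': -0.49, 'wy': -0.02, 'wz': -0.1}, {'tx': 0.051, 'ty': 0.133, 'tz': -0.032, 'wx': -0.49, 'wy': -0.02, 'wz': -0.1}, {'tx': 0.05, 'ty': 0.134, 'tz': -0.027, 'wx': -0.49, 'wy': -0.02, 'wz': -0.1}, {'tx': 0.049, 'ty': 0.136, 'tz': -0.022, 'wx': -0.49, 'wy': -0.02, 'wz': -0.1}, {'tx': 0.048, 'ty': 0.137, 'tz': -0.017, 'wx': -0.49, 'wy': -0.02, 'wz': -0.1}, {'tx': 0.047, 'ty': 0.138, 'tz': -0.012, 'wx': -0.49, 'wy': -0.02, 'wz': -0.1}, {'tx': 0.046, 'ty': 0.139, 'tz': -0.006, 'wx': -0.49, 'wy': -0.02, 'wz': -0.1}, {'tx': 0.044, 'ty': 0.139, 'tz': -0.001, 'wx': -0.49, 'wy': -0.02, 'wz': -0.1}, {'tx': 0.043, 'ty': 0.139, 'tz': 0.005, 'wx': -0.49, 'wy': -0.02, 'wz': -0.1}]
end [0.4881 0.393  0.3099] 0.0018191670855294182
```

View pics/w9.png

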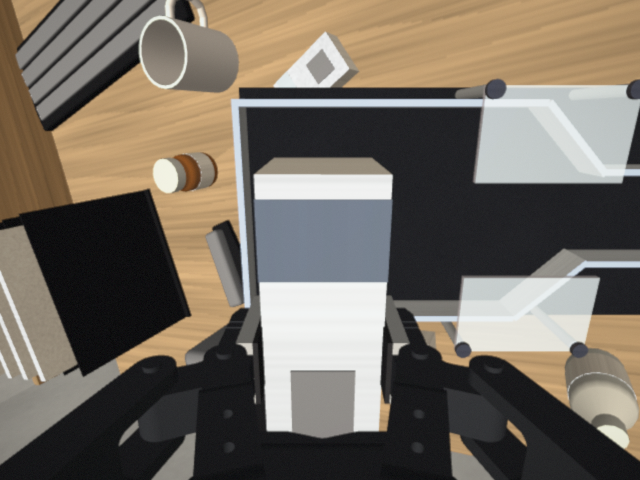

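Run:
```python
from h import *
T=np.array(calibration("wrist")["T_tool_cam"])
for px in [(254,175),(391,175),(266,431),(379,431)]:print(on_plane("wrist",px,[0,0,-.029],[0,0,1],T)*1000)
```

```text
[ 61.545  -20.5894 -29.    ]
[ 61.5599  18.8575 -29.    ]
[-29.4555 -20.9853 -29.    ]
[-29.4149  19.3417 -29.    ]
```

>>> carry_out:
  deltas:
    - {"tx": 0.055,"ty": 0.125,"tz": -0.05,"wx": -0.49,"wy": -0.02,"wz": -0.1}
    - {"tx": 0.054,"ty": 0.127,"tz": -0.047,"wx": -0.49,"wy": -0.02,"wz": -0.1}
    - {"tx": 0.053,"ty": 0.129,"tz": -0.042,"wx": -0.49,"wy": -0.02,"wz": -0.1}
    - {"tx": 0.052,"ty": 0.131,"tz": -0.037,"wx": -0.49,"wy": -0.02,"wz": -0.1}
    - {"tx": 0.051,"ty": 0.133,"tz": -0.032,"wx": -0.49,"wy": -0.02,"wz": -0.1}
    - {"tx": 0.05,"ty": 0.134,"tz": -0.027,"wx": -0.49,"wy": -0.02,"wz": -0.1}
    - {"tx": 0.049,"ty": 0.136,"tz": -0.022,"wx": -0.49,"wy": -0.02,"wz": -0.1}
    - {"tx": 0.048,"ty": 0.137,"tz": -0.017,"wx": -0.49,"wy": -0.02,"wz": -0.1}
    - {"tx": 0.047,"ty": 0.138,"tz": -0.012,"wx": -0.49,"wy": -0.02,"wz": -0.1}
    - {"tx": 0.046,"ty": 0.139,"tz": -0.006,"wx": -0.49,"wy": -0.02,"wz": -0.1}
    - {"tx": 0.044,"ty": 0.139,"tz": -0.001,"wx": -0.49,"wy": -0.02,"wz": -0.1}
    - {"tx": 0.043,"ty": 0.139,"tz": 0.005,"wx": -0.49,"wy": -0.02,"wz": -0.1}

```text
time: 10.45
tool_pos: [0.4869, 0.3932, 0.3051]
orientation: [-0.13, -3.133, -0.002]
wrist_force: [0.1, 0.7, -2.0]
grip_width: 0.0393
```

>>> carry_out:
  deltas:
    - {"tx": 0,"ty": 0,"tz": 0,"wx": 0,"wy": 0,"wz": 0}
    - {"tx": 0,"ty": 0,"tz": 0,"wx": 0,"wy": 0,"wz": 0}
    - {"tx": 0,"ty": 0,"tz": 0,"wx": 0,"wy": 0,"wz": 0}

```text
time: 10.75
tool_pos: [0.4877, 0.3914, 0.3062]
orientation: [-0.131, -3.134, 0.0]
wrist_force: [-0.1, -0.2, -2.1]
grip_width: 0.0394
```

Run:
```python
from h import *
from rig import get_image
p,r,s=now();print(s["time"],p,s['grip_width'],s['wrist_force'],s['joint_pos']);print(r.as_matrix())
im=get_image("wrist")[:,:,::-1];cv2.imwrite("pics/w10.png",im)
im=get_image("scene")[:,:,::-1];cv2.imwrite("pics/s10.png",cv2.resize(im[100:300,380:580],None,fx=3,fy=3,interpolation=cv2.INTER_CUBIC))
```

```text
10.75 [0.4877 0.3914 0.3062] 0.039414245331763006 [-0.0712 -0.2215 -2.1212] [0.5411 0.3922 0.406  1.5888 0.0025 0.6245]
[[-0.9965  0.0834 -0.0049]
 [ 0.0834  0.9965 -0.    ]
 [ 0.0049 -0.0004 -1.    ]]
```

View pics/w10.png

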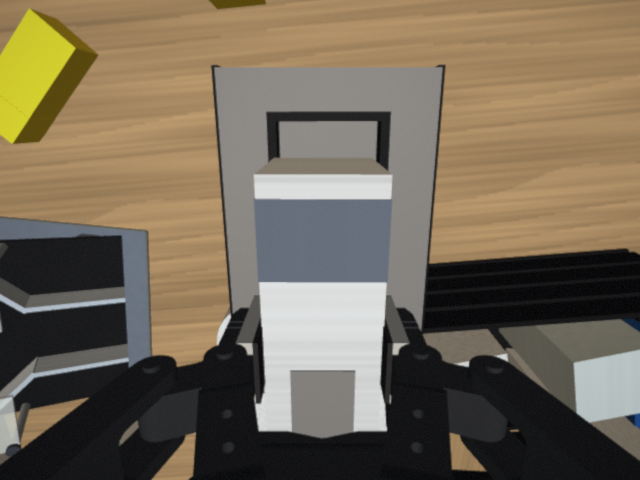

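View pics/s10.png

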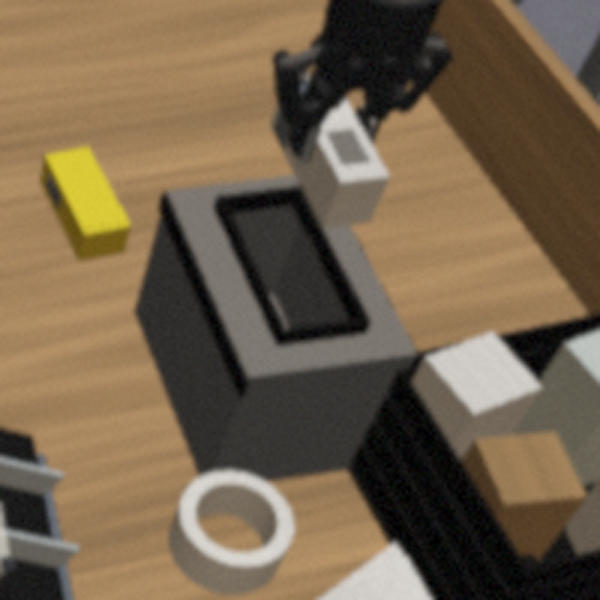

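Run:
```python
from h import *
p,r,s=now()
T=np.eye(4);T[:3,:3]=r.as_matrix();T[:3,3]=p;T=T@np.array(calibration("wrist")["T_tool_cam"])
for px in [(267,113),(391,113)]:
    q=on_plane("wrist",px,[0,0,.185],[0,0,1],T);print(q,r.inv().apply(q-p)*1000)
```

```text
[0.4041 0.3618 0.185 ] [ 80.4914 -36.5436 122.1177]
[0.4108 0.4413 0.185 ] [ 80.5063  43.2323 122.1461]
```

>>> carry_out:
  deltas:
    - {"tx": -0.008,"ty": 0.012,"tz": 0.08,"wx": 0,"wy": 0.06,"wz": 0}
    - {"tx": 0,"ty": 0,"tz": 0.1,"wx": 0,"wy": 0,"wz": 0}
    - {"tx": 0,"ty": 0,"tz": 0.1,"wx": 0,"wy": 0,"wz": 0}
    - {"tx": 0,"ty": 0,"tz": 0.04,"wx": 0,"wy": 0,"wz": 0}
    - {"tx": 0,"ty": 0,"tz": 0,"wx": 0,"wy": 0,"wz": 0}
    - {"tx": 0,"ty": 0,"tz": 0,"wx": 0,"wy": 0,"wz": 0}

```text
time: 11.45
tool_pos: [0.4896, 0.3951, 0.2282]
orientation: [-0.13, -3.131, -0.003]
wrist_force: [0.1, -0.6, -1.6]
grip_width: 0.0393
```

Run:
```python
from h import *
from rig import get_image
p,r,s=now();print(s["time"],p,s['grip_width'],s['wrist_force']);print(r.as_matrix())
im=get_image("wrist")[:,:,::-1];cv2.imwrite("pics/w11.png",im)
im=get_image("scene")[:,:,::-1];cv2.imwrite("pics/s11.png",cv2.resize(im[100:300,380:580],None,fx=3,fy=3,interpolation=cv2.INTER_CUBIC))
```

```text
11.45 [0.4896 0.3951 0.2282] 0.03930992548005495 [ 0.1329 -0.648  -1.6176]
[[-0.9965  0.0832 -0.0076]
 [ 0.0832  0.9965  0.0024]
 [ 0.0078  0.0017 -1.    ]]
```

View pics/w11.png

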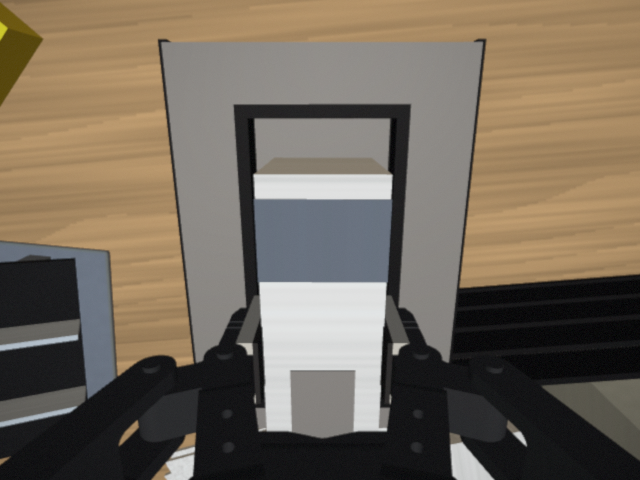

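View pics/s11.png

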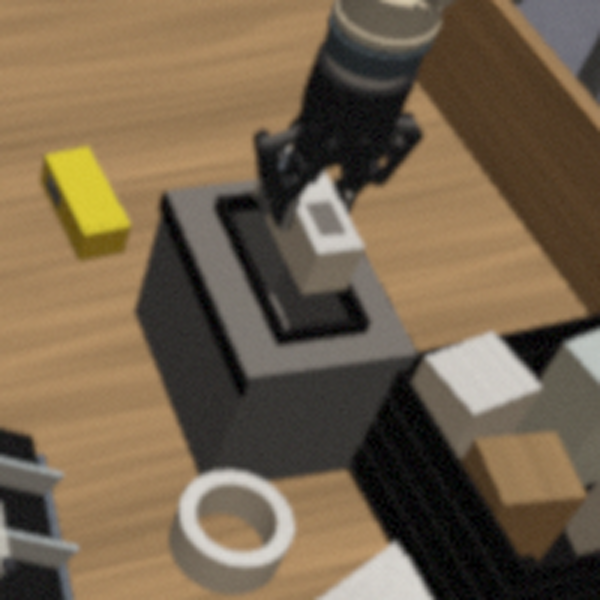

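>>> carry_out:
  deltas:
    - {"tx": 0,"ty": 0,"tz": 0.05,"wx": 0,"wy": 0.05,"wz": 0}
    - {"tx": 0,"ty": 0,"tz": 0.05,"wx": 0,"wy": 0,"wz": 0}
    - {"tx": 0,"ty": 0,"tz": 0.04,"wx": 0,"wy": 0,"wz": 0}
    - {"tx": 0,"ty": 0,"tz": 0.01,"wx": 0,"wy": 0,"wz": 0}
    - {"tx": 0,"ty": 0,"tz": 0,"wx": 0,"wy": 0,"wz": 0}
    - {"tx": 0,"ty": 0,"tz": 0,"wx": 0,"wy": 0,"wz": 0}
    - {"tx": 0,"ty": 0,"tz": 0,"wx": 0,"wy": 0,"wz": 0}

```text
time: 12.25
tool_pos: [0.4889, 0.3955, 0.1901]
orientation: [-0.129, -3.127, -0.003]
wrist_force: [-0.8, 0.5, -2.5]
grip_width: 0.0395
```

Run:
```python
from h import *
from rig import get_image
p,r,s=now();print(s["time"],p,s['grip_width'],s['wrist_force']);print(r.as_matrix())
im=get_image("wrist")[:,:,::-1];cv2.imwrite("pics/w12.png",im)
im=get_image("scene")[:,:,::-1];cv2.imwrite("pics/s12.png",cv2.resize(im[100:300,380:580],None,fx=3,fy=3,interpolation=cv2.INTER_CUBIC))
```

```text
12.25 [0.4889 0.3955 0.1901] 0.03948574126433666 [-0.8069  0.4752 -2.4627]
[[-0.9965  0.0827 -0.0119]
 [ 0.0827  0.9966  0.0026]
 [ 0.0121  0.0016 -0.9999]]
```

View pics/w12.png

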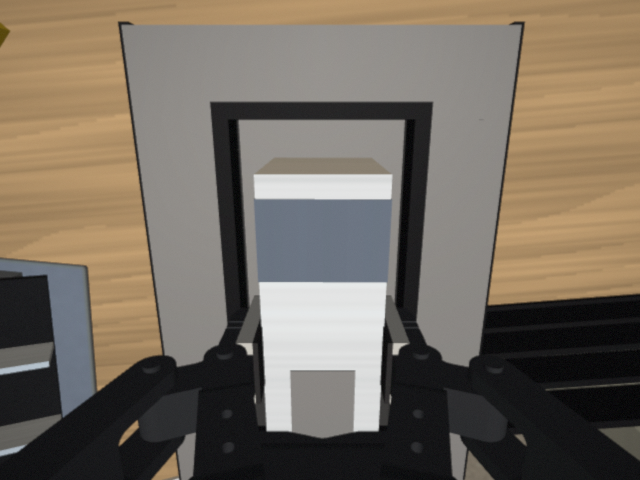

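View pics/s12.png

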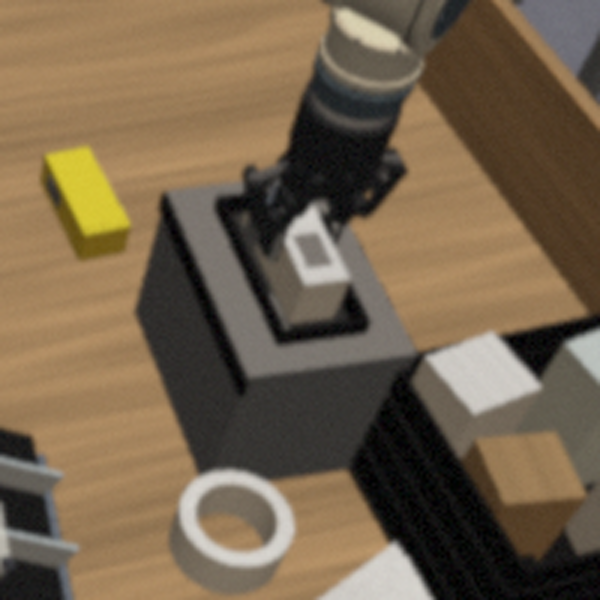

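>>> carry_out:
  deltas:
    - {"tx": 0,"ty": 0,"tz": 0,"wx": 0,"wy": 0,"wz": 0}
    - {"tx": 0,"ty": 0,"tz": 0,"wx": 0,"wy": 0,"wz": 0}
    - {"tx": 0,"ty": 0,"tz": 0,"wx": 0,"wy": 0,"wz": 0}
    - {"tx": 0,"ty": 0,"tz": 0,"wx": 0,"wy": 0,"wz": 0}
    - {"tx": 0,"ty": 0,"tz": 0,"wx": 0,"wy": 0,"wz": 0}
    - {"tx": 0,"ty": 0,"tz": 0,"wx": 0,"wy": 0,"wz": 0}
  claw: -0.8

```text
time: 12.95
tool_pos: [0.4887, 0.3954, 0.1897]
orientation: [-0.13, -3.126, -0.003]
wrist_force: [-0.3, -1.6, -0.9]
grip_width: 0.0769
```

>>> carry_out:
  deltas:
    - {"tx": 0,"ty": 0,"tz": -0.1,"wx": 0,"wy": 0,"wz": 0}
    - {"tx": 0,"ty": 0,"tz": -0.16,"wx": 0,"wy": 0,"wz": 0}
    - {"tx": 0.1,"ty": 0,"tz": -0.16,"wx": 0,"wy": 0,"wz": 0}
    - {"tx": 0,"ty": 0,"tz": 0,"wx": 0,"wy": 0,"wz": 0}

```text
time: 13.35
tool_pos: [0.4645, 0.3981, 0.3011]
orientation: [-0.128, -3.133, -0.011]
wrist_force: [0.9, -0.1, -0.5]
grip_width: 0.0769
```

Run:
```python
from h import *
from rig import get_image
p,r,s=now();print(s["time"],p,s['grip_width'],s['wrist_force'])
cv2.imwrite("pics/w13.png",get_image("wrist")[:,:,::-1])
cv2.imwrite("pics/s13.png",get_image("scene")[:,:,::-1])
im=get_image("top")[:,:,::-1];cv2.imwrite("pics/t13.png",im)
```

```text
13.35 [0.4645 0.3981 0.3011] 0.07691870732809963 [ 0.9119 -0.1239 -0.4783]
```

View pics/w13.png

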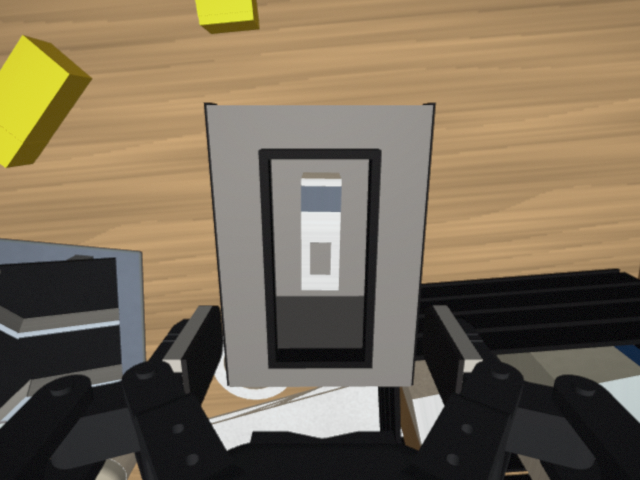

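View pics/s13.png

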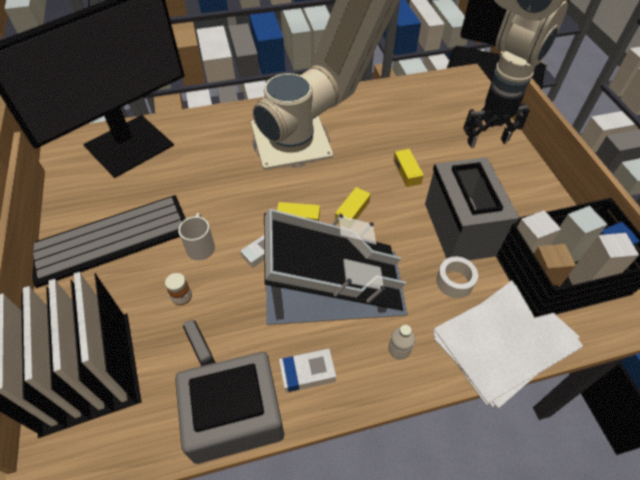

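```bash
python3 -c "
from rig import finish_job;print(finish_job())"
```

```text
the job is handed in; nothing more can be done
None
```

The carton is out of the chute and lying flat on the floor of the take-back bin, and the job is handed in. I used about 13.5 s of the 64 s.

**What I did:** I pushed the carton up the chute with shut fingers, through the slot between the covers. The highest wrist reading after any push was about 1.6 N. I kept going until the carton's lower edge was at about chute x = 249 mm, well past the covers' end at 200 mm. Only there did I grip it across its 40 mm width, at 30 N to start and 40 N while carrying. I then lifted it out, levelled it, lowered it into the slot and let it drop the last stretch.

**Last checks:** The final wrist picture shows the carton flat on the bin floor, seen through the slot. In the final scene picture the other items look to be where they started, though I compared them by eye and did not measure them. The gripper was open, about 0.30 m above the desk and touching nothing.

**What went wrong or disagreed:**
- **Skipped lift:** The first lift was refused because some keys were left out, so the move to the chute ran without the extra height and with the gripper open. The force reading afterwards was only about 1.5 N, and the pictures showed nothing moved.
- **Measurements:** The top and wrist views disagreed by up to about 5 mm along the carton's length, and by about 2 mm on the slot centre. I went between the two values, and the wrist picture showed the carton centred across the slot before I lowered it.

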